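# Lay the reagent pack into the analyser's loading bay

## Robot

A 7-joint arm with a two-finger parallel gripper is mounted at the origin on the work surface. World frame = base frame: x ahead of the robot, y to its left, z up, the work surface at z = 0. Lengths are in m, angles in rad, forces in N, time in s.
With the tool pointing down it reaches from about 0.35 to 0.9 m from the base axis. Payload 19.9 kg.
Tool frame: the origin (TCP) lies on the centre line of the jaws, within the pads' length; the fingertips stand 8 mm ahead of it and the grasp point (between the pads) lies 11 mm behind it (bot.tips_ahead is the distance from the TCP to the fingertips, in m); z points along the fingers, y is the line along which they close (so a half turn about z gives the same grasp; the last joint's range is limited). The gripper opens to 94 mm and grips with 3 to 60 N. Pads are 16 mm wide; open, the fingers measure 119 mm over their backs; the gripper's body (75 mm by 177 mm) begins 78 mm behind the grasp point.
Start: joints at [1.141, 0.417, -0.01, 1.614, 0.005, 1.111, -0.053], TCP at [0.236, -0.579, 0.213] pointing down, gripper open.
Joint ranges: [-2.81, 2.81], [-0.39, 2.02], [-1.27, 1.25], [0.06, 2.57], [-1.19, 4.33], [0.19, 2], [-2.82, 2.82]. Speed limits (rad/s): [1.89, 1.89, 2.39, 2.39, 3.01, 3.01, 3.01].

## Interface

Orientations are given as a unit quaternion [w, x, y, z].
In Python, from bench import readout, imaging, order, bot gives the robot as it stands.
- The arm moves only by the tool play_rows, never from a script. Its argument "moves" is a list that holds one entry, the list of rows, each a list of 7 numbers: the gripper's target within -1 to 1 (fully open at 1, half-way at 0, shut at -1), then the shift along the world's x, y, z in cm, then the turn, a rotation vector about the world's x, y, z in degrees. A call has 1 to 20 rows; each row shifts and turns the commanded pose from where the row before left it; what a row does not reach is not made up. A row lasts 1/10 s, in which the tool goes at most 50 mm and 8.59 degrees, less where a joint would pass 70% of its speed; a pose out of reach is approached as far as the arm can. A call is refused whole if a number of a shift passes 5 or a number of a turn 8.59, either way. A call with a gripper value outside its range is refused whole. The fingers move at their own pace and stop on an object; the grip force is fixed at half the most. Time passes only in rows, so rows that do not move let the fingers close. It gives the time, the measured TCP pose, the force, the opening and the grip force at its end, in the units of the state.
- readout.read_state(): the state, without advancing time (a new reading comes with each control period).
- imaging.get_image(name): name is "side" or "top" or "wrist"; returns the picture (384x512x3 uint8, red, green, blue); there is no depth.
- imaging.get_calibration(name): a dict with "vfov" (degrees; the focal length in pixels is half the picture's height over the tangent of half this angle, whatever the lens; pixels are square), "cx", "cy" (the principal point, pixels), "T" (4x4, takes a point from camera to world coordinates). Camera axes: x right, y down, z forward; pixel columns grow to the right and rows downward; lengths in m; the calibration is good to about 2 mm. A picture is of the moment at which its call begins: read the wrist's pose just before it. get_calibration takes no time and is no camera call; for the wrist camera it gives the pose at the moment of the call.
- order.close_job(): hands the job in; it is judged then, once.
The state is a dict: "t": time; "joints": joint angles; "qd": joint speeds; "joint_torque": joint torques, N m; "tcp_pos": TCP position; "orientation": TCP orientation; "force": force on the tool from outside, world axes, zero at the start; "moment": the same for the moment, N m; "finger_gap": finger opening in m; "grasp_force": force on a finger pad.
Only numpy, scipy, OpenCV 4.12 (cv2) and the standard library are available. Lean on these libraries where they do the work, as an engineer would, in place of code of your own. Each camera call takes 0.05 s, during which the arm holds its last target. There are 200 camera calls.

## Task

Load the reagent pack: slide it, standing, across the bench until its foot bears squarely against the step of the loading bay, then push high on its back so that it tips over the step and lies on its side on the deck between the rails, and finally push it along the deck and press it firmly but not violently home against the dock for a moment. Leave it lying there flat and fully home, let go, and keep every push gentle and do not disturb the other things on the bench.

Things in the scene. Friction and masses are not known exactly. Their poses are not given: they have to be found in the camera images.
- pack: Reagent pack: plain white hard-plastic box with labels, 100 mm deep (x) by 120 wide (y) by 160 high (z), 0.6-0.95 kg, evenly filled, too wide to grip. Origin: centre of underside. Starts upright on the bench, +x face towards the bay, toe 25-70 mm short of the step, up to 0.2 rad askew, 8 mm off the bay's middle. Hand force on it must stay under 40 N; tipping it at the top takes 2-4 N
- pack_top (a point): Centre of the pack's top face (origin + 160 mm along its z; flush grey round port). It ends up against the dock: lying, the pack's z points along the bay's +x and its +x face is down on the deck
- pack_toe (a point): Middle of the pack's lower leading edge (origin + 50 mm along its x), which meets the step. The pack's friction is 0.28-0.42 on everything: sliding takes 2-4 N; pushed 80 mm up or lower it slides upright, above 120 mm in the open it may slide or topple. Against the step a low push jams (10 N more per mm): stop at the first rise
- bay: Loading bay, fixed: flat grey deck 195 mm long (x), 180 wide (y), 12 high. Origin: bench level, middle of its front edge, the foot of the upright 12 mm step. +x runs along the deck to the dock. Two steel rails 10 mm above the deck, from x = 30 mm on, 144 mm apart inside. Pack home: underside at x = 35 mm, top at 195, its axis 62 mm above the bench. Just tipped, its underside is near x = -40 mm
- dock: Dock: rigid fixed cream block at the deck's end, 100 mm long, 190 wide, 95 high; its face at bay x = 195 mm is the end stop. Origin: bench level, middle of that face. Pressed firmly home means 5 N or more between pack and dock for 0.3 s, on top of the 2-4 N of sliding
- sample_jar: bystander: lidded sample jar, 56 mm across, 65 mm high, standing beside the pack; origin at its base
- stain_bottle: bystander: small amber bottle, 36 mm across, 75 mm high, standing beside the bay; origin at its base
- slide_box: bystander: flat grey slide box 85 x 110 x 32 mm; origin at its base
- tape_roll: bystander: roll of paper tape, 64 mm across, 19 mm high, lying flat; origin at its base
- mug: bystander: white mug, 80 mm across, 90 mm high; origin at its base
- pipette: bystander: dark pipette lying on the bench, 190 mm long, 22 mm thick; origin on the bench near its middle
Mind the look-alikes: they are no part of the job. Leave any pink look-alike of the pack alone.

How it is judged:
On the way, in this order (a step that is already met when the one before it is completed fails the run):
1. the pack stands upright with its foot squarely against the step (within 4 mm and 0.06 rad) (x of pack_toe in the frame of bay between -0.004 and 0.004 m and angle between pack's own z axis and vertical below 0.06 rad and angle between the x axis of pack and the x axis of bay, either way round below 0.06 rad), for 0.2 s.
2. the pack has been tipped over the step and lies on its side, flat on the deck between the rails (angle between pack's own z axis and vertical between 1.5 and 1.64 rad and z of pack_top in the frame of bay between 0.056 and 0.067 m and y of pack_top in the frame of bay between -0.018 and 0.018 m and angle between the z axis of pack and the x axis of bay, either way round below 0.1 rad), for 0.2 s.
3. the pack is pressed home against the dock with 5 N or more (all of step 2 and x of pack_top in the frame of bay above 0.1915 m and contact force between pack and dock above 5 N), for 0.3 s.
At the end, for the whole second after the job is handed in: The pack lies at rest on its side flat on the deck between the rails (tilted less than 0.07 rad, within 0.1 rad of the bay's direction, within 18 mm of its middle), its top face within 3.5 mm of the dock (all of step 2 and x of pack_top in the frame of bay above 0.1915 m and linear speed of pack below 0.01 m/s and angular speed of pack below 0.05 rad/s); the robot touches nothing.
It fails at once if the hand or arm presses on the pack with more than 40 N (contact force between any of the fingers, the arm and pack above 40 N).
It fails at once if another thing on the bench is moved by more than 25 mm (distance of any of sample_jar, stain_bottle, slide_box, tape_roll, mug, pipette from where it was at the start of the episode above 0.025 m).
It fails at once if another thing on the bench is tipped (angle between any of sample_jar, stain_bottle, slide_box, tape_roll, mug, pipette's own z axis and vertical above 0.35 rad).
It also fails if it takes over 72 s, if anything falls off the work surface, if the arm or the gripper's body presses on something with over 40 N, if the wrist force passes 120 N, or if a joint passes its speed limit or range.

## Working session

There is one attempt and no reset: what is moved stays moved. The work goes in short steps, Python scripts to look and compute and a tool call to move; the robot and the scene stay as the last step left them, time stands still between calls to the robot, and variables do not carry over. Pictures are saved under pics/ and viewed, at most 11 in all, crops included, and the job is handed in when it is done.

Besides the shell and the picture viewer there is one more tool, called after "Call:" by a JSON object that holds its "fn" and its "kwargs", one argument or row to a line. play_rows: Moves the arm, as the interface text tells. Its arguments: {"type":"object","properties":{"moves":{"type":"array","items":{"type":"array","items":{"type":"array","items":{"type":"number"}}}}},"required":["moves"]}

```bash
mkdir -p pics
cat > h.py <<'E'
import numpy as np, cv2
from bench import readout, imaging, order, bot
def snap(n,f):
    im=imaging.get_image(n); cv2.imwrite('pics/'+f,cv2.cvtColor(im,cv2.COLOR_RGB2BGR)); return im
def ray(n,u,v):
    c=imaging.get_calibration(n); f=192/np.tan(np.radians(c['vfov'])/2); T=np.array(c['T'])
    return T[:3,3], T[:3,:3]@np.array([(u-c['cx'])/f,(v-c['cy'])/f,1])
def at(n,u,v,z):
    o,d=ray(n,u,v); return o+d*(z-o[2])/d[2]
def pix(n,p):
    c=imaging.get_calibration(n); f=192/np.tan(np.radians(c['vfov'])/2); T=np.array(c['T'])
    q=T[:3,:3].T@(np.array(p)-T[:3,3]); return f*q[0]/q[2]+c['cx'],f*q[1]/q[2]+c['cy']
E
python3 - <<'E'
from h import *
a=snap('top','t0.png');b=snap('side','s0.png')
for n in('top','side'):
    c=imaging.get_calibration(n);print(n,c['vfov'],c['cx'],c['cy'],np.round(c['T'],3).tolist())
s=readout.read_state();print(s['tcp_pos'],s['orientation'],s['force'],s['finger_gap'])
E
```

```text
top 45.98961349284478 256.9845933816038 187.99207383518274 [[-0.024, -0.993, 0.113, 0.349], [-0.999, 0.026, 0.018, 0.058], [-0.021, -0.113, -0.993, 1.62], [0.0, 0.0, 0.0, 1.0]]
side 48.392555143760134 258.90294386004007 192.33775819705136 [[-0.76, -0.617, 0.203, 0.274], [-0.65, 0.723, -0.234, 0.327], [-0.003, -0.31, -0.951, 1.241], [0.0, 0.0, 0.0, 1.0]]
[ 0.23621001 -0.57829175  0.21290409] [-5.10252965e-04  9.81256709e-01  1.92704401e-01 -1.54278455e-04] [-0.9108307  -0.09242863 -0.91436372] 0.09414456409196148
```

View pics/t0.png

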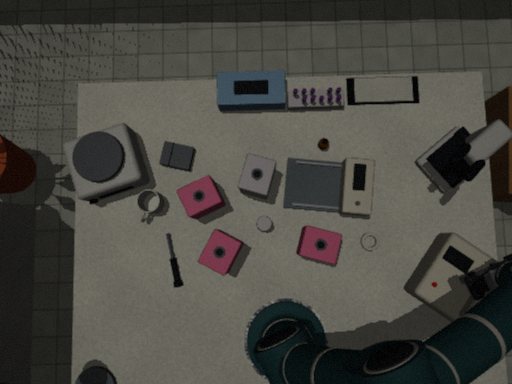

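View pics/s0.png

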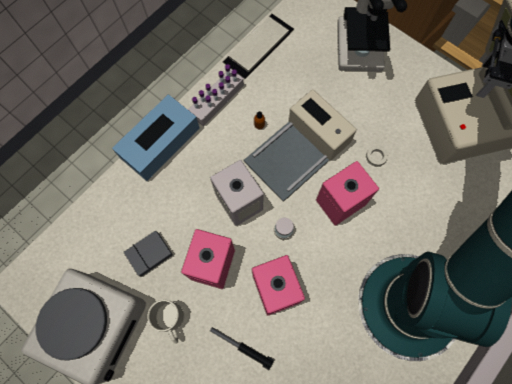

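The top view shows the white pack (port at 257,174), the bay deck (285–345, rows 158–210), and the dock (345–374). The jar is at (264,224) and the bottle at (323,144), so the bay's +x is roughly world −y. I'll zoom in next.

Run:
```python
import cv2
a=cv2.imread('pics/t0.png')[130:240,230:380];a=cv2.convertScaleAbs(a,alpha=1.6)
cv2.imwrite('pics/t0c.png',cv2.resize(a,None,fx=5,fy=5,interpolation=cv2.INTER_CUBIC))
```

```text
(no output)
```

View pics/t0c.png

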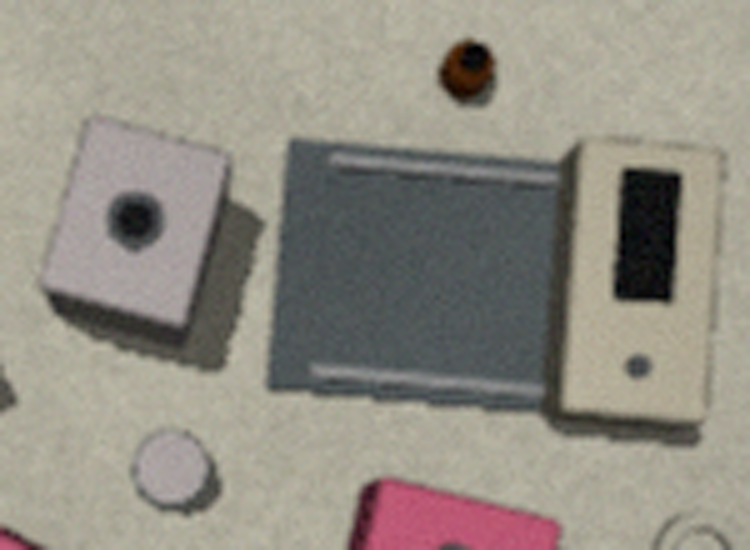

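```bash
cat >> h.py <<'E'
def P(x,y,z): return at('top',230+(x+.5)/5-.5,130+(y+.5)/5-.5,z)
E
python3 - <<'E'
from h import *
pk=[P(*q,.16) for q in[(90,117),(229,158),(183,328),(43,287)]]
print('pack',np.round(pk,3).tolist(),'port',P(135,220,.16).round(3),'mean',np.mean(pk,0).round(4))
print('len',[round(np.linalg.norm(pk[i]-pk[i-1]),3) for i in range(4)])
px=(pk[1]+pk[2]-pk[0]-pk[3])/2; py=(pk[0]+pk[1]-pk[2]-pk[3])/2
A=lambda v:np.arctan2(v[1],v[0])
print('pack ang',A(px),A(py)-np.pi/2)
dl=P(290,140,.012);dr=P(268,388,.012);print('deck',dl,dr,np.linalg.norm(dl-dr),'ang',A(dl-dr)-np.pi/2)
dk=[P(*q,.095) for q in[(582,135),(722,148),(703,422),(558,412)]]
print('dock',np.round(dk,3).tolist(),A(dk[0]-dk[3])-np.pi/2,A(dk[1]-dk[0]))
r1=[P(*q,.022) for q in[(332,158),(557,178)]];r2=[P(*q,.022) for q in[(312,370),(542,392)]]
print('rails',np.round(r1+r2,3).tolist(),A(r1[1]-r1[0]),A(r2[1]-r2[0]))
o=(dl+dr)/2;print('jar',P(172,467,.065),'bottle',P(472,58,.075))
for n,q in dict(tape=(369,242),jar=(264,224)).items():print(n,at('top',*q,.02))
for th in [A(dl-dr)-np.pi/2]:
    R=np.array([[np.cos(th),-np.sin(th)],[np.sin(th),np.cos(th)]])
    print('th',th,'o',o); 
    for n,p in dict(pack=np.mean(pk,0),port=P(135,220,.16),jar=P(172,467,.065),bot=P(472,58,.075),d0=dk[0],d3=dk[3]).items(): print(n,(R.T@(p-o)[:2]).round(4))
# side-camera cross-check of the port
E
```

```text
pack [[0.632, 0.113, 0.16], [0.602, 0.023, 0.16], [0.492, 0.056, 0.16], [0.521, 0.146, 0.16]] port [0.563 0.085 0.16 ] mean [0.5618 0.0842 0.16  ]
len [np.float64(0.116), np.float64(0.095), np.float64(0.116), np.float64(0.095)]
pack ang -1.8859027284202987 -1.8593446591613654
deck [ 0.6400409  -0.02529217  0.012     ] [ 0.46167928 -0.00404273  0.012     ] 0.17962295690923366 ang -1.6893742115136727
dock [[0.623, -0.22, 0.095], [0.611, -0.314, 0.095], [0.426, -0.291, 0.095], [0.435, -0.195, 0.095]] -1.7014656672870507 -1.6929193551976223
rails [[0.624, -0.054, 0.022], [0.606, -0.214, 0.022], [0.473, -0.035, 0.022], [0.453, -0.196, 0.022]] -1.6882687275535049 -1.692068126145042
jar [0.40541063 0.06540204 0.065     ] bottle [ 0.6828121  -0.14983878  0.075     ]
tape [ 0.33180173 -0.29944629  0.02      ]
jar [0.40351519 0.06569428 0.02      ]
th -1.6893742115136727 o [ 0.55086009 -0.01466745  0.012     ]
pack [-0.0995 -0.0009]
port [-0.1004  0.0005]
jar [-0.0623 -0.1539]
bot [0.1186 0.147 ]
d0 [0.195  0.0959]
d3 [ 0.1927 -0.0939]
```

Run:
```python
from h import *
def tri(a,b):
    o1,d1=ray('top',*a);o2,d2=ray('side',*b)
    s=np.linalg.lstsq(np.c_[d1,-d2],o2-o1,rcond=None)[0];p=o1+d1*s[0];q=o2+d2*s[1];return (p+q)/2,np.linalg.norm(p-q)
th=-1.690;R=np.array([[np.cos(th),-np.sin(th)],[np.sin(th),np.cos(th)]]);o=np.array([.551,-.015])
for n,a,b in[('pack',(256.6,173.6),(236.5,185)),('pinkA',(200,196),(206,256)),('pinkB',(219.5,252),(278,284)),('pinkC',(320.5,244),(351,185)),('slide',(177,155),(149,253)),('mug',(150,202),(165,316))]:
    p,e=tri(a,b);print(n,p.round(3),round(e,4),'bay',(R.T@(p[:2]-o)).round(3))
for c in[(193,178),(213,178),(224,208),(189,218)]:
    p=at('top',*c,.13);print('pinkA corner',p.round(3),(R.T@(p[:2]-o)).round(3))
print([x for x in dir(bot) if x[0]!='_'])
s=0.18
```

```text
pack [0.563 0.085 0.163] 0.0004 bay [-0.101 -0.   ]
pinkA [0.499 0.275 0.137] 0.0051 bay [-0.282 -0.086]
pinkB [0.313 0.211 0.148] 0.0009 bay [-0.196 -0.263]
pinkC [ 0.331 -0.113  0.163] 0.0002 bay [ 0.124 -0.207]
slide [0.658 0.372 0.017] 0.0031 bay [-0.397  0.061]
mug [0.489 0.46  0.062] 0.0038 bay [-0.464 -0.118]
pinkA corner [0.558 0.298 0.13 ] [-0.312 -0.03 ]
pinkA corner [0.557 0.231 0.13 ] [-0.245 -0.024]
pinkA corner [0.456 0.196 0.13 ] [-0.198 -0.12 ]
pinkA corner [0.426 0.312 0.13 ] [-0.31  -0.163]
['IKError', 'tips_ahead']
```

The side view confirms the pack: its port triangulates to 0.163 m high, 0.101 m before the step and on the bay's middle, and the pack is about −0.18 rad askew. A pink box stands close behind it, so I'll use a 15° tip-forward tilt and come down close behind the pack.

Call:
{"fn": "play_rows", "kwargs": {
  "moves": [
    [[0.3, 0, 0, 3, 0, 0, 0], [0.3, 0, 0, 3, 0, 0, 0], [0.3, 0, 0, 3, 0, 0, 0], [0.3, 0, 0, 3, 0, 0, 0], [0.3, 1.7, 3.6, 0, 0, 0, 3], [0.3, 1.7, 3.6, 0, 0, 0, 3], [0.3, 1.7, 3.6, 0, 0, 0, 3], [0.3, 1.7, 3.6, 0, 0, 0, 3], [0.3, 1.7, 3.6, 0, 0, 0, 3], [0.3, 1.7, 3.6, 0, 0, 0, 3], [0.3, 1.7, 3.6, 0, 0, 0, 3], [0.3, 1.7, 3.6, 0, 0, 0, 3], [0.3, 1.7, 3.6, 0, 0, 0, 3], [0.3, 1.7, 3.6, 0, 0, 0, 3], [0.3, 1.7, 3.6, 0, 0, 0, 3], [0.3, 1.7, 3.6, 0, 0, 0, 3], [0.3, 1.7, 3.6, 0, 0, 0, 3], [0.3, 1.7, 3.6, 0, 0, 0, 3], [0.3, 1.7, 3.6, 0, 0, 0, 3], [0.3, 1.7, 3.6, 0, 0, 0, 3]]
  ]
}}

```text
t: 2.1
tcp_pos: [0.5086, -0.0011, 0.3334]
orientation: [0.0, 0.817, 0.576, -0.0]
force: [0.5, -0.7, 0.0]
finger_gap: 0.061
grasp_force: 0.0
```

```bash
cat >> h.py <<'E'
from scipy.spatial.transform import Rotation as Ro
th=-1.690; o=np.array([.551,-.015]); ux=np.array([np.cos(th),np.sin(th),0]); uy=np.array([-np.sin(th),np.cos(th),0]); uz=np.array([0,0,1.])
def st(tilt=15,bx=None,by=0,z=None):
    s=readout.read_state(); q=np.array(s['orientation']); R=Ro.from_quat(q[[1,2,3,0]])
    tip=np.array(s['tcp_pos'])+.008*R.as_matrix()[:,2]
    d=tip-np.r_[o,0]; f=np.array(s['force'])
    print('t',round(s['t'],2),'tip bay',np.round([d@ux,d@uy,tip[2]],4),'F bay',np.round([f@ux,f@uy,f[2]],1),'gap',round(s['finger_gap'],3),'q',np.round(s['joints'],2).tolist())
    t=np.radians(tilt); zt=np.sin(t)*ux-np.cos(t)*uz; yt=uy
    Rt=Ro.from_matrix(np.c_[np.cross(yt,zt),yt,zt]); rv=(Rt*R.inv()).as_rotvec(degrees=True)
    print('turn',rv.round(2))
    if bx is not None:
        tgt=np.r_[o,0]+bx*ux+by*uy+z*uz-.008*zt
        print('shift cm',((tgt-np.array(s['tcp_pos']))*100).round(2))
E
python3 -c "
from h import *
st(15,-.175,.015,.33)"
```

```text
t 2.1 tip bay [-0.0088 -0.0437  0.3254] F bay [0.7 0.6 0. ] gap 0.061 q [0.47, 0.14, -0.58, 1.72, 0.08, 1.3, -0.48]
turn [-14.62   3.44  12.76]
shift cm [ 7.83 16.01  0.44]
```

Call:
{"fn": "play_rows", "kwargs": {
  "moves": [
    [[0.3, 1, 2, 0, -1.83, 0.43, 1.6], [0.3, 1, 2, 0, -1.83, 0.43, 1.6], [0.3, 1, 2, 0, -1.83, 0.43, 1.6], [0.3, 1, 2, 0, -1.83, 0.43, 1.6], [0.3, 1, 2, 0, -1.83, 0.43, 1.6], [0.3, 1, 2, 0, -1.83, 0.43, 1.6], [0.3, 1, 2, 0, -1.83, 0.43, 1.6], [0.3, 0.8, 2, 0, -1.83, 0.43, 1.6], [0.3, 0, 0, 0, 0, 0, 0], [0.3, 0, 0, 0, 0, 0, 0]]
  ]
}}

```text
t: 3.1
tcp_pos: [0.5862, 0.1578, 0.3328]
orientation: [0.086, 0.742, 0.658, -0.098]
force: [-0.4, -0.6, -0.4]
finger_gap: 0.0611
grasp_force: 0.0
```

```bash
python3 -c "
from h import *
st(15,-.175,.015,.085)"
```

```text
t 3.1 tip bay [-0.1737  0.0144  0.325 ] F bay [ 0.7 -0.3 -0.4] gap 0.061 q [0.03, 0.45, -0.66, 1.41, 0.46, 1.56, -0.78]
turn [ 0.   -0.04  0.03]
shift cm [  0.08   0.12 -24.  ]
```

Call:
{"fn": "play_rows", "kwargs": {
  "moves": [
    [[0.3, 0.1, 0.3, -2, 0, 0, 0], [0.3, 0, 0, -2, 0, 0, 0], [0.3, 0, 0, -2, 0, 0, 0], [0.3, 0, 0, -2, 0, 0, 0], [0.3, 0, 0, -2, 0, 0, 0], [0.3, 0, 0, -2, 0, 0, 0], [0.3, 0, 0, -2, 0, 0, 0], [0.3, 0, 0, 0, 0, 0, 0], [0.3, 0, 0, 0, 0, 0, 0]]
  ]
}}

```text
t: 4.0
tcp_pos: [0.5875, 0.1596, 0.1941]
orientation: [0.087, 0.742, 0.657, -0.098]
force: [0.4, -0.1, 0.1]
finger_gap: 0.0611
grasp_force: 0.0
```

```bash
python3 -c "
from h import *
st(15,-.175,.015,.085)
a=cv2.cvtColor(snap('top','t1.png'),cv2.COLOR_RGB2BGR)[110:250,170:310]
b=cv2.cvtColor(snap('side','s1.png'),cv2.COLOR_RGB2BGR)[150:290,150:290]
cv2.imwrite('pics/c1.png',cv2.convertScaleAbs(cv2.resize(np.hstack([a,b]),None,fx=2.8,fy=2.8,interpolation=2),alpha=1.5))"
```

```text
t 4.0 tip bay [-0.1756  0.0155  0.1864] F bay [0.1 0.4 0.1] gap 0.061 q [0.01, 0.56, -0.63, 1.57, 0.54, 1.33, -0.88]
turn [0.02 0.04 0.15]
shift cm [ -0.06  -0.06 -10.14]
```

View pics/c1.png

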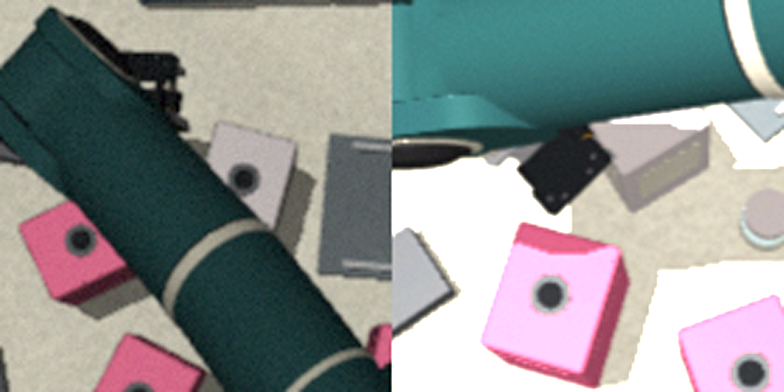

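Both views show the gripper just behind the pack (side-view crop 560,170) and clear of the pink box, so I'll descend.

Call:
{"fn": "play_rows", "kwargs": {
  "moves": [
    [[0.3, 0, 0, -1.2, 0, 0, 0], [0.3, 0, 0, -1.2, 0, 0, 0], [0.3, 0, 0, -1.2, 0, 0, 0], [0.3, 0, 0, -1.2, 0, 0, 0], [0.3, 0, 0, -1.2, 0, 0, 0], [0.3, 0, 0, -1.2, 0, 0, 0], [0.3, 0, 0, -1.2, 0, 0, 0], [0.3, 0, 0, -1.2, 0, 0, 0], [0.3, 0, 0, -0.5, 0, 0, 0], [0.3, 0, 0, 0, 0, 0, 0]]
  ]
}}

```text
t: 5.1
tcp_pos: [0.587, 0.1604, 0.0917]
orientation: [0.087, 0.742, 0.658, -0.098]
force: [0.4, 0.8, -0.2]
finger_gap: 0.061
grasp_force: 0.0
```

```bash
python3 -c "
from h import *
st(15,-.130,.012,.08)"
```

```text
t 5.1 tip bay [-0.1763  0.0149  0.0839] F bay [-0.9  0.3 -0.2] gap 0.061 q [-0.02, 0.67, -0.59, 1.65, 0.61, 1.17, -0.97]
turn [ 0.03 -0.03  0.07]
shift cm [-0.84 -4.57 -0.39]
```

Call:
{"fn": "play_rows", "kwargs": {
  "moves": [
    [[0.3, -0.05, -0.4, -0.05, 0, 0, 0], [0.3, -0.05, -0.4, -0.05, 0, 0, 0], [0.3, -0.05, -0.4, -0.05, 0, 0, 0], [0.3, -0.05, -0.4, -0.05, 0, 0, 0], [0.3, -0.05, -0.4, -0.05, 0, 0, 0], [0.3, -0.05, -0.4, -0.05, 0, 0, 0], [0.3, -0.05, -0.4, -0.05, 0, 0, 0], [0.3, -0.05, -0.4, -0.05, 0, 0, 0], [0.3, -0.05, -0.4, -0.05, 0, 0, 0], [0.3, -0.05, -0.4, -0.05, 0, 0, 0], [0.3, 0, 0, 0, 0, 0, 0]]
  ]
}}

```text
t: 6.2
tcp_pos: [0.5823, 0.1195, 0.0873]
orientation: [0.087, 0.742, 0.657, -0.098]
force: [-0.2, 0.0, 0.4]
finger_gap: 0.0609
grasp_force: 0.2
```

```bash
python3 -c "
from h import *
st(15,-.12,.012,.08)
a=cv2.cvtColor(snap('top','t2.png'),cv2.COLOR_RGB2BGR)[120:240,220:390]
cv2.imwrite('pics/c2.png',cv2.convertScaleAbs(cv2.resize(a,None,fx=4,fy=4,interpolation=2),alpha=1.5))"
```

```text
t 6.2 tip bay [-0.1352  0.0151  0.0796] F bay [-0.  -0.2  0.4] gap 0.061 q [0.04, 0.65, -0.58, 1.7, 0.62, 1.13, -0.93]
turn [0.05 0.01 0.11]
shift cm [-0.48 -1.48  0.04]
```

View pics/c2.png

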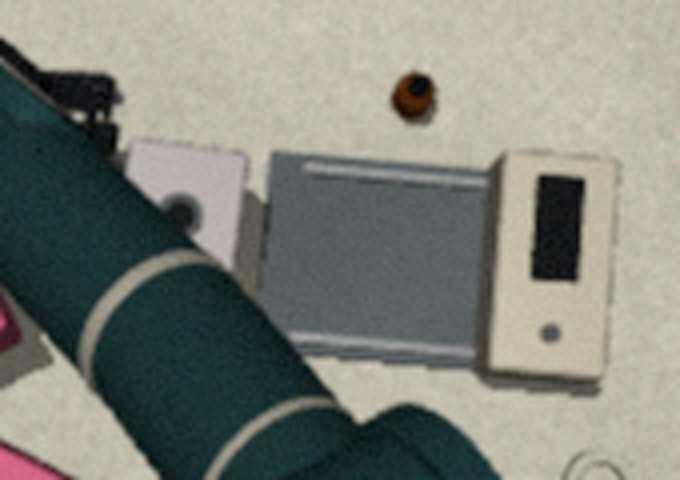

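The pack has swung roughly square, with its front top corner at crop (248,155) and the port at about (182,214).

```bash
python3 -c "
from h import *
for n,q,z in[('c1',(248,155),.16),('c0',(131,139),.16),('mid',(237,262),.16),('port',(182,214),.16),('deckcorner',(271,152),.012)]:
    p=at('top',220+(q[0]+.5)/4-.5,120+(q[1]+.5)/4-.5,z); d=p-np.r_[o,0]; print(n,(d@ux).round(4),(d@uy).round(4))
"
```

```text
c1 -0.024 0.0578
c0 -0.1206 0.0623
mid -0.0251 -0.0307
port -0.0732 0.0043
deckcorner -0.0012 0.0895
```

Call:
{"fn": "play_rows", "kwargs": {
  "moves": [
    [[0.3, -0.04, -0.3, 0, 0, 0, 0], [0.3, -0.04, -0.3, 0, 0, 0, 0], [0.3, -0.04, -0.3, 0, 0, 0, 0], [0.3, -0.03, -0.3, 0, 0, 0, 0], [0.3, -0.04, -0.3, 0, 0, 0, 0], [0.3, -0.03, -0.3, 0, 0, 0, 0], [0.3, -0.02, -0.15, 0, 0, 0, 0], [0.3, 0, 0, 0, 0, 0, 0]]
  ]
}}

```text
t: 7.05
tcp_pos: [0.58, 0.1005, 0.0874]
orientation: [0.087, 0.742, 0.657, -0.098]
force: [0.4, 0.3, -0.8]
finger_gap: 0.0613
grasp_force: 0.2
```

Call:
{"fn": "play_rows", "kwargs": {
  "moves": [
    [[0.3, -0.01, -0.1, 0, 0, 0, 0], [0.3, 0, 0, 0, 0, 0, 0]]
  ]
}}

```text
t: 7.25
tcp_pos: [0.5798, 0.0999, 0.0874]
orientation: [0.087, 0.742, 0.658, -0.098]
force: [0.1, 1.1, -0.4]
finger_gap: 0.0614
grasp_force: 0.7
```

Call:
{"fn": "play_rows", "kwargs": {
  "moves": [
    [[0.3, -0.01, -0.1, 0, 0, 0, 0], [0.3, 0, 0, 0, 0, 0, 0]]
  ]
}}

```text
t: 7.45
tcp_pos: [0.5797, 0.0989, 0.0874]
orientation: [0.087, 0.742, 0.658, -0.098]
force: [0.0, 1.9, -0.3]
finger_gap: 0.0612
grasp_force: 1.0
```

Call:
{"fn": "play_rows", "kwargs": {
  "moves": [
    [[0.3, -0.01, -0.1, 0, 0, 0, 0]]
  ]
}}

```text
t: 7.55
tcp_pos: [0.5796, 0.0981, 0.0874]
orientation: [0.087, 0.742, 0.658, -0.098]
force: [-0.4, 2.0, -0.2]
finger_gap: 0.0612
grasp_force: 1.1
```

Call:
{"fn": "play_rows", "kwargs": {
  "moves": [
    [[0.3, -0.01, -0.1, 0, 0, 0, 0], [0.3, -0.01, -0.1, 0, 0, 0, 0]]
  ]
}}

```text
t: 7.75
tcp_pos: [0.5794, 0.0959, 0.0874]
orientation: [0.087, 0.742, 0.658, -0.098]
force: [0.2, 2.7, -0.5]
finger_gap: 0.0611
grasp_force: 1.1
```

Call:
{"fn": "play_rows", "kwargs": {
  "moves": [
    [[0.3, -0.01, -0.1, 0, 0, 0, 0]]
  ]
}}

```text
t: 7.85
tcp_pos: [0.5793, 0.0949, 0.0874]
orientation: [0.087, 0.742, 0.658, -0.098]
force: [-0.4, 5.1, 0.5]
finger_gap: 0.0611
grasp_force: 2.3
```

Call:
{"fn": "play_rows", "kwargs": {
  "moves": [
    [[0.3, -0.01, -0.1, 0, 0, 0, 0]]
  ]
}}

```text
t: 7.95
tcp_pos: [0.5792, 0.0945, 0.0875]
orientation: [0.087, 0.742, 0.658, -0.097]
force: [-1.3, 7.5, 3.2]
finger_gap: 0.0609
grasp_force: 3.7
```

```bash
python3 -c "
from h import *
st(15,-.108,.012,.08)
a=cv2.cvtColor(snap('top','t3.png'),cv2.COLOR_RGB2BGR)[130:210,235:325]
b=cv2.cvtColor(snap('side','s3.png'),cv2.COLOR_RGB2BGR)[140:230,210:300]
cv2.imwrite('pics/c3.png',cv2.convertScaleAbs(cv2.resize(np.hstack([a,b[:80]]),None,fx=4.4,fy=4.4,interpolation=2),alpha=1.5))"
```

```text
t 7.95 tip bay [-0.11    0.015   0.0798] F bay [-7.3 -2.1  3.2] gap 0.061 q [0.08, 0.63, -0.58, 1.73, 0.62, 1.11, -0.9]
turn [-0.04  0.03  0.05]
shift cm [-0.32 -0.17  0.02]
```

View pics/c3.png

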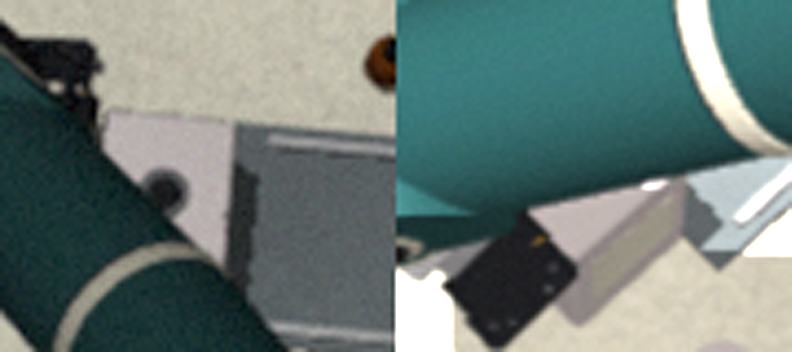

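The force rose to 7 N with the tip 110 mm before the step, which matches the foot on the step. I'll hold with a slight squaring push, back off and go up to push high.

Call:
{"fn": "play_rows", "kwargs": {
  "moves": [
    [[0.3, 0, -0.03, 0, 0, 0, 0], [0.3, 0, 0, 0, 0, 0, 0], [0.3, 0, 0, 0, 0, 0, 0], [0.3, 0, 0, 0, 0, 0, 0], [0.3, 0.02, 0.1, 0, 0, 0, 0], [0.3, 0.02, 0.2, 0, 0, 0, 0], [0.3, 0.1, 0.8, 0, 0, 0, 0], [0.3, -0.1, 0, 0, 0, 0, 0], [0.3, -0.1, 0, 1.0, 0, 0, 0], [0.3, -0.1, 0, 1.5, 0, 0, 0], [0.3, 0, 0, 1.5, 0, 0, 0], [0.3, 0, 0, 1.5, 0, 0, 0], [0.3, 0, 0, 1, 0, 0, 0], [0.3, 0, 0, 0, 0, 0, 0]]
  ]
}}

```text
t: 9.45
tcp_pos: [0.5784, 0.1048, 0.1543]
orientation: [0.087, 0.742, 0.657, -0.097]
force: [-0.0, 0.1, 0.6]
finger_gap: 0.0613
grasp_force: 0.0
```

```bash
python3 -c "
from h import *
st(15,-.110,.01,.145)"
```

```text
t 9.45 tip bay [-0.1201  0.013   0.1466] F bay [-0.1 -0.   0.6] gap 0.061 q [0.09, 0.55, -0.61, 1.68, 0.56, 1.21, -0.85]
turn [-0.01  0.17  0.09]
shift cm [-0.41 -0.97 -0.16]
```

Call:
{"fn": "play_rows", "kwargs": {
  "moves": [
    [[0.3, -0.03, -0.3, 0, 0, 0, 0], [0.3, -0.03, -0.3, 0, 0, 0, 0], [0.3, -0.03, -0.3, 0, 0, 0, 0], [0.3, -0.03, -0.3, 0.05, 0, 0, 0], [0.3, -0.04, -0.3, 0.1, 0, 0, 0], [0.3, -0.04, -0.3, 0.1, 0, 0, 0], [0.3, -0.04, -0.3, 0.1, 0, 0, 0], [0.3, -0.04, -0.3, 0.1, 0, 0, 0], [0.3, -0.04, -0.3, 0.1, 0, 0, 0], [0.3, -0.04, -0.3, 0.1, 0, 0, 0]]
  ]
}}

```text
t: 10.45
tcp_pos: [0.574, 0.0743, 0.159]
orientation: [0.087, 0.742, 0.657, -0.098]
force: [0.3, 3.0, 2.1]
finger_gap: 0.0614
grasp_force: 1.6
```

```bash
python3 -c "
from h import *
st()
a=cv2.cvtColor(snap('top','t4.png'),cv2.COLOR_RGB2BGR)[130:220,235:325]
b=cv2.cvtColor(snap('side','s4.png'),cv2.COLOR_RGB2BGR)[140:230,230:320]
cv2.imwrite('pics/c4.png',cv2.convertScaleAbs(cv2.resize(np.hstack([a,b]),None,fx=4.4,fy=4.4,interpolation=2),alpha=1.5))"
```

```text
t 10.45 tip bay [-0.0893  0.0123  0.1513] F bay [-3.1 -0.1  2.1] gap 0.061 q [0.14, 0.52, -0.61, 1.71, 0.55, 1.2, -0.8]
turn [0.02 0.03 0.08]
```

View pics/c4.png

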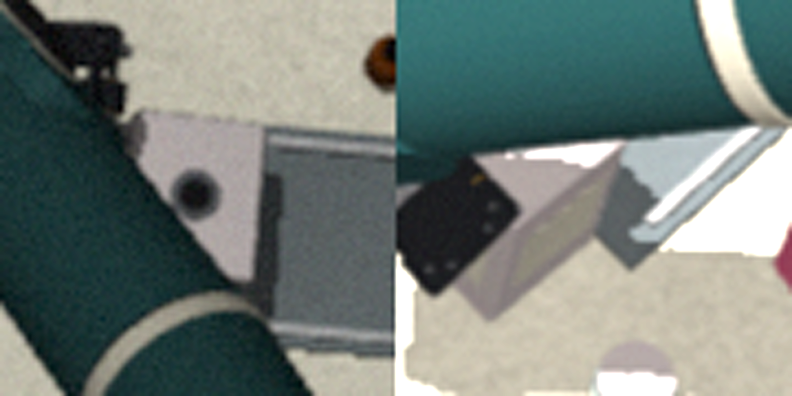

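The pack's top has moved forward over the deck and the push is about 3 N, so it is tipping. I'll carry on.

Call:
{"fn": "play_rows", "kwargs": {
  "moves": [
    [[0.3, -0.04, -0.3, 0.1, 0, 0, 0], [0.3, -0.04, -0.3, 0.1, 0, 0, 0], [0.3, -0.04, -0.3, 0.1, 0, 0, 0], [0.3, -0.04, -0.3, 0.1, 0, 0, 0], [0.3, -0.04, -0.3, 0.1, 0, 0, 0], [0.3, -0.04, -0.3, 0.1, 0, 0, 0], [0.3, -0.04, -0.3, 0.1, 0, 0, 0], [0.3, -0.04, -0.3, 0.1, 0, 0, 0], [0.3, -0.04, -0.3, 0.1, 0, 0, 0], [0.3, -0.04, -0.3, 0.1, 0, 0, 0]]
  ]
}}

```text
t: 11.55
tcp_pos: [0.57, 0.0443, 0.169]
orientation: [0.087, 0.742, 0.658, -0.098]
force: [0.7, 1.1, 1.5]
finger_gap: 0.061
grasp_force: 0.9
```

Call:
{"fn": "play_rows", "kwargs": {
  "moves": [
    [[0.3, -0.04, -0.3, 0.1, 0, 0, 0], [0.3, -0.04, -0.3, 0.1, 0, 0, 0], [0.3, -0.04, -0.3, 0.1, 0, 0, 0], [0.3, -0.04, -0.3, 0.1, 0, 0, 0]]
  ]
}}

```text
t: 11.95
tcp_pos: [0.5683, 0.0323, 0.1729]
orientation: [0.087, 0.742, 0.658, -0.098]
force: [0.2, 0.4, 0.9]
finger_gap: 0.0609
grasp_force: 0.3
```

Call:
{"fn": "play_rows", "kwargs": {
  "moves": [
    [[0.3, -0.04, -0.3, 0, 0, 0, 0], [0.3, -0.04, -0.3, 0, 0, 0, 0], [0.3, -0.04, -0.3, 0, 0, 0, 0]]
  ]
}}

```text
t: 12.25
tcp_pos: [0.5672, 0.0234, 0.1729]
orientation: [0.087, 0.742, 0.658, -0.098]
force: [0.0, 0.9, 0.7]
finger_gap: 0.061
grasp_force: 0.4
```

```bash
python3 -c "
from h import *
st()
a=cv2.cvtColor(snap('top','t5.png'),cv2.COLOR_RGB2BGR)[130:230,235:375]
b=cv2.cvtColor(snap('side','s5.png'),cv2.COLOR_RGB2BGR)[100:200,230:370]
cv2.imwrite('pics/c5.png',cv2.convertScaleAbs(cv2.resize(np.hstack([a,b]),None,fx=2.8,fy=2.8,interpolation=2),alpha=1.5))"
```

```text
t 12.25 tip bay [-0.0379  0.0115  0.1652] F bay [-0.9 -0.1  0.7] gap 0.061 q [0.23, 0.47, -0.61, 1.75, 0.54, 1.18, -0.71]
turn [0.02 0.02 0.08]
```

View pics/c5.png

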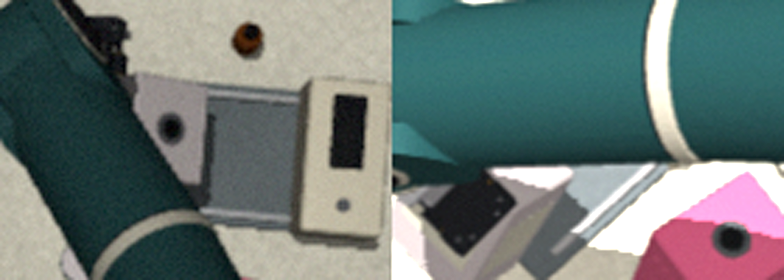

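The pack is well tilted and the force is falling towards the balance point.

Call:
{"fn": "play_rows", "kwargs": {
  "moves": [
    [[0.3, -0.04, -0.3, 0, 0, 0, 0], [0.3, -0.04, -0.3, 0, 0, 0, 0], [0.3, -0.04, -0.3, 0, 0, 0, 0], [0.3, -0.04, -0.3, 0, 0, 0, 0]]
  ]
}}

```text
t: 12.75
tcp_pos: [0.5656, 0.0113, 0.1729]
orientation: [0.087, 0.742, 0.658, -0.098]
force: [-0.4, -0.1, 0.4]
finger_gap: 0.0614
grasp_force: 0.1
```

Call:
{"fn": "play_rows", "kwargs": {
  "moves": [
    [[0.3, -0.04, -0.3, 0, 0, 0, 0], [0.3, -0.04, -0.3, 0, 0, 0, 0], [0.3, -0.04, -0.3, 0, 0, 0, 0], [0.3, -0.04, -0.3, 0, 0, 0, 0]]
  ]
}}

```text
t: 13.15
tcp_pos: [0.564, -0.0007, 0.1729]
orientation: [0.087, 0.742, 0.658, -0.098]
force: [0.7, 0.1, 0.0]
finger_gap: 0.061
grasp_force: 0.0
```

Call:
{"fn": "play_rows", "kwargs": {
  "moves": [
    [[0.3, -0.04, -0.3, 0, 0, 0, 0], [0.3, 0, 0, 0, 0, 0, 0], [0.3, 0, 0, 0, 0, 0, 0], [0.3, 0, 0, 0, 0, 0, 0], [0.3, 0, 0, 0, 0, 0, 0]]
  ]
}}

```text
t: 13.65
tcp_pos: [0.5636, -0.0032, 0.1729]
orientation: [0.087, 0.742, 0.658, -0.098]
force: [-0.2, 0.2, -0.6]
finger_gap: 0.0608
grasp_force: 0.0
```

```bash
python3 -c "
from h import *
st()
a=cv2.cvtColor(snap('top','t6.png'),cv2.COLOR_RGB2BGR)[130:230,235:375]
b=cv2.cvtColor(snap('side','s6.png'),cv2.COLOR_RGB2BGR)[100:200,230:370]
cv2.imwrite('pics/c6.png',cv2.convertScaleAbs(cv2.resize(np.hstack([a,b]),None,fx=2.8,fy=2.8,interpolation=2),alpha=1.5))"
```

```text
t 13.65 tip bay [-0.0111  0.0111  0.1652] F bay [-0.1 -0.2 -0.6] gap 0.061 q [0.27, 0.45, -0.6, 1.77, 0.54, 1.16, -0.67]
turn [0.01 0.02 0.06]
```

View pics/c6.png

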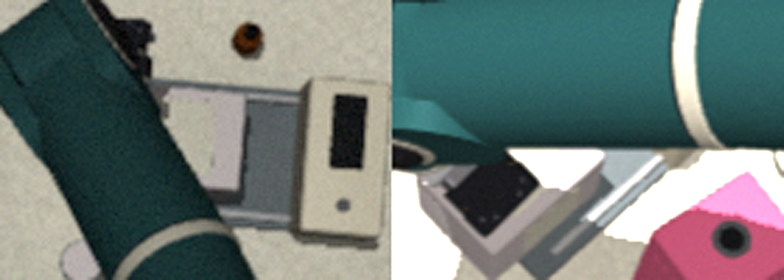

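It has fallen and lies flat, with its front top edge running from crop (246,90) to (240,193).

```bash
python3 -c "
from h import *
for q in[(246,90),(240,193)]:
    p=at('top',235+(q[0]+.5)/2.8-.5,130+(q[1]+.5)/2.8-.5,.112); d=p-np.r_[o,0]; print((d@ux).round(4),(d@uy).round(4))
st(15,-.085,.003,.165)"
```

```text
0.1149 0.0674
0.1176 -0.0572
t 13.75 tip bay [-0.0111  0.0112  0.1652] F bay [-0.3 -0.1  0. ] gap 0.061 q [0.27, 0.45, -0.6, 1.77, 0.54, 1.16, -0.67]
turn [0.01 0.03 0.06]
shift cm [ 0.07  7.43 -0.02]
```

Call:
{"fn": "play_rows", "kwargs": {
  "moves": [
    [[0.3, 0, 1.5, 0, 0, 0, 0], [0.3, 0, 1.5, 0, 0, 0, 0], [0.3, 0, 1.5, 0, 0, 0, 0], [0.3, 0, 1.5, 0, 0, 0, 0], [0.3, 0.1, 1.4, 0, 0, 0, 0], [0.3, 0, 0, 0, 0, 0, 0], [0.3, 0, 0, -1.5, 0, 0, 0], [0.3, 0, 0, -1.5, 0, 0, 0], [0.3, 0, 0, -1.5, 0, 0, 0], [0.3, 0, 0, -1.5, 0, 0, 0], [0.3, 0, 0, -1.5, 0, 0, 0], [0.3, 0, 0, -1.5, 0, 0, 0], [0.3, 0, 0, -1.5, 0, 0, 0], [0.3, 0, 0, -0.5, 0, 0, 0], [0.3, 0, 0, 0, 0, 0, 0]]
  ]
}}

```text
t: 15.25
tcp_pos: [0.5643, 0.0706, 0.0621]
orientation: [0.086, 0.742, 0.658, -0.098]
force: [-0.5, -0.9, -0.7]
finger_gap: 0.0611
grasp_force: 0.0
```

```bash
python3 -c "
from h import *
st(15,.02,.003,.055)"
```

```text
t 15.25 tip bay [-0.0845  0.003   0.0544] F bay [ 1.  -0.4 -0.7] gap 0.061 q [0.11, 0.63, -0.56, 1.79, 0.65, 1.04, -0.91]
turn [ 0.02 -0.04  0.07]
shift cm [ -1.25 -10.38   0.06]
```

Now the push along the deck, to about 12 mm short of home.

Call:
{"fn": "play_rows", "kwargs": {
  "moves": [
    [[0.3, -0.06, -0.5, 0, 0, 0, 0], [0.3, -0.06, -0.5, 0, 0, 0, 0], [0.3, -0.06, -0.5, 0, 0, 0, 0], [0.3, -0.06, -0.5, 0, 0, 0, 0], [0.3, -0.05, -0.4, 0, 0, 0, 0], [0.3, -0.05, -0.4, 0, 0, 0, 0], [0.3, -0.05, -0.4, 0, 0, 0, 0], [0.3, -0.05, -0.4, 0, 0, 0, 0], [0.3, -0.05, -0.4, 0, 0, 0, 0], [0.3, -0.05, -0.4, 0, 0, 0, 0]]
  ]
}}

```text
t: 16.25
tcp_pos: [0.5592, 0.0266, 0.0629]
orientation: [0.087, 0.742, 0.658, -0.097]
force: [0.0, 2.5, -0.4]
finger_gap: 0.061
grasp_force: 1.2
```

Call:
{"fn": "play_rows", "kwargs": {
  "moves": [
    [[0.3, -0.05, -0.4, 0, 0, 0, 0], [0.3, -0.05, -0.4, 0, 0, 0, 0], [0.3, -0.05, -0.4, 0, 0, 0, 0], [0.3, -0.05, -0.4, 0, 0, 0, 0], [0.3, -0.05, -0.4, 0, 0, 0, 0], [0.3, -0.05, -0.4, 0, 0, 0, 0], [0.3, -0.05, -0.4, 0, 0, 0, 0]]
  ]
}}

```text
t: 16.95
tcp_pos: [0.5557, -0.0017, 0.0629]
orientation: [0.087, 0.742, 0.658, -0.098]
force: [0.3, 1.5, 0.5]
finger_gap: 0.0615
grasp_force: 1.2
```

Call:
{"fn": "play_rows", "kwargs": {
  "moves": [
    [[0.3, -0.05, -0.4, 0, 0, 0, 0], [0.3, -0.05, -0.4, 0, 0, 0, 0], [0.3, -0.05, -0.4, 0, 0, 0, 0], [0.3, -0.05, -0.4, 0, 0, 0, 0]]
  ]
}}

```text
t: 17.35
tcp_pos: [0.5537, -0.0177, 0.0629]
orientation: [0.087, 0.742, 0.658, -0.098]
force: [-0.0, 2.8, 0.3]
finger_gap: 0.0613
grasp_force: 1.3
```

```bash
python3 -c "
from h import *
st(15,.027,.003,.055)
a=cv2.cvtColor(snap('top','t7.png'),cv2.COLOR_RGB2BGR)[130:230,235:375]
b=cv2.cvtColor(snap('side','s7.png'),cv2.COLOR_RGB2BGR)[80:180,250:390]
cv2.imwrite('pics/c7.png',cv2.convertScaleAbs(cv2.resize(np.hstack([a,b]),None,fx=2.8,fy=2.8,interpolation=2),alpha=1.4))"
```

```text
t 17.35 tip bay [0.0044 0.003  0.0552] F bay [-2.8 -0.3  0.3] gap 0.061 q [0.25, 0.58, -0.54, 1.87, 0.66, 0.97, -0.79]
turn [0.01 0.02 0.08]
shift cm [-0.27 -2.24 -0.02]
```

View pics/c7.png

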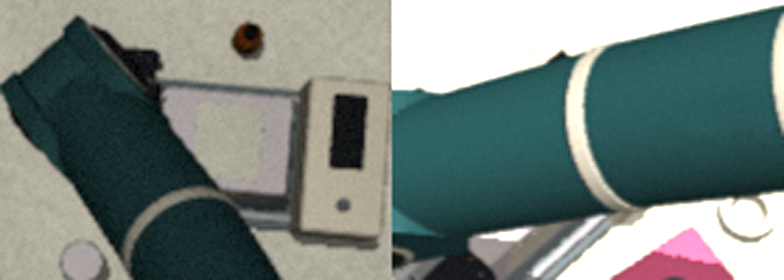

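The pack lies between the rails, sliding at about 2.8 N, with some 20 mm to go.

Call:
{"fn": "play_rows", "kwargs": {
  "moves": [
    [[0.3, -0.04, -0.3, 0, 0, 0, 0], [0.3, -0.04, -0.3, 0, 0, 0, 0], [0.3, -0.03, -0.3, 0, 0, 0, 0], [0.3, -0.04, -0.3, 0, 0, 0, 0], [0.3, -0.04, -0.3, 0, 0, 0, 0], [0.3, -0.02, -0.2, 0, 0, 0, 0]]
  ]
}}

```text
t: 18.05
tcp_pos: [0.5516, -0.0347, 0.0629]
orientation: [0.087, 0.742, 0.657, -0.098]
force: [0.4, 2.3, -0.7]
finger_gap: 0.0609
grasp_force: 1.2
```

Call:
{"fn": "play_rows", "kwargs": {
  "moves": [
    [[0.3, -0.01, -0.1, 0, 0, 0, 0], [0.3, -0.01, -0.1, 0, 0, 0, 0]]
  ]
}}

```text
t: 18.25
tcp_pos: [0.5514, -0.0364, 0.0629]
orientation: [0.087, 0.742, 0.658, -0.098]
force: [-0.0, 2.4, 0.3]
finger_gap: 0.0614
grasp_force: 1.2
```

Call:
{"fn": "play_rows", "kwargs": {
  "moves": [
    [[0.3, -0.01, -0.1, 0, 0, 0, 0]]
  ]
}}

```text
t: 18.35
tcp_pos: [0.5513, -0.0374, 0.0629]
orientation: [0.087, 0.742, 0.658, -0.098]
force: [0.5, 2.7, 0.6]
finger_gap: 0.061
grasp_force: 1.2
```

Call:
{"fn": "play_rows", "kwargs": {
  "moves": [
    [[0.3, -0.01, -0.1, 0, 0, 0, 0]]
  ]
}}

```text
t: 18.45
tcp_pos: [0.5513, -0.0379, 0.0629]
orientation: [0.087, 0.742, 0.658, -0.097]
force: [0.8, 7.3, 0.7]
finger_gap: 0.061
grasp_force: 3.9
```

Call:
{"fn": "play_rows", "kwargs": {
  "moves": [
    [[0.3, -0.01, -0.1, 0, 0, 0, 0]]
  ]
}}

```text
t: 18.55
tcp_pos: [0.5512, -0.0381, 0.0629]
orientation: [0.086, 0.742, 0.658, -0.097]
force: [-0.9, 11.4, 1.9]
finger_gap: 0.0612
grasp_force: 5.8
```

Call:
{"fn": "play_rows", "kwargs": {
  "moves": [
    [[0.3, -0.01, -0.1, 0, 0, 0, 0], [0.3, 0, -0.05, 0, 0, 0, 0], [0.3, 0, 0, 0, 0, 0, 0], [0.3, 0, 0, 0, 0, 0, 0], [0.3, 0, 0, 0, 0, 0, 0], [0.3, 0, 0, 0, 0, 0, 0], [0.3, 0, 0, 0, 0, 0, 0]]
  ]
}}

```text
t: 19.25
tcp_pos: [0.5512, -0.0383, 0.0629]
orientation: [0.086, 0.741, 0.658, -0.096]
force: [-1.4, 15.6, 2.2]
finger_gap: 0.061
grasp_force: 7.4
```

```bash
python3 -c "
from h import *
st(15,.027,.003,.055)"
```

```text
t 19.25 tip bay [0.0251 0.003  0.0552] F bay [-15.3  -3.2   2.2] gap 0.061 q [0.28, 0.57, -0.54, 1.88, 0.66, 0.96, -0.75]
turn [-0.17  0.06 -0.05]
shift cm [-0.02 -0.18 -0.02]
```

Home position matches (tip at 25 mm, where 27 was expected) and the press held at 15 N. Next I'll back off gently, lift and check.

Call:
{"fn": "play_rows", "kwargs": {
  "moves": [
    [[0.3, 0.01, 0.1, 0, 0, 0, 0], [0.3, 0.01, 0.1, 0, 0, 0, 0], [0.3, 0.02, 0.2, 0, 0, 0, 0], [0.3, 0.1, 0.8, 0, 0, 0, 0], [0.3, 0.2, 1.5, 0, 0, 0, 0], [0.3, 0.2, 1.5, 0, 0, 0, 0], [0.3, 0, 0, 2, 0, 0, 0], [0.3, 0, 0, 3, 0, 0, 0], [0.3, 0, 0, 3, 0, 0, 0], [0.3, 0, 0, 3, 0, 0, 0], [0.3, 0, 0, 3, 0, 0, 0], [0.3, 0, 2, 2, 0, 0, 0], [0.3, 0, 3, 1, 0, 0, 0], [0.3, 0, 3, 0, 0, 0, 0], [0.3, 0, 3, 0, 0, 0, 0], [0.3, 0, 3, 0, 0, 0, 0], [0.3, 0, 0, 0, 0, 0, 0]]
  ]
}}

```text
t: 20.95
tcp_pos: [0.5554, 0.1467, 0.2329]
orientation: [0.086, 0.74, 0.66, -0.097]
force: [0.0, 0.5, -0.5]
finger_gap: 0.0613
grasp_force: 0.0
```

```bash
python3 -c "
from h import *
st()
a=cv2.cvtColor(snap('top','t8.png'),cv2.COLOR_RGB2BGR)[120:250,190:390]
cv2.imwrite('pics/c8.png',cv2.convertScaleAbs(cv2.resize(a,None,fx=4,fy=4,interpolation=2),alpha=1.5))"
```

```text
t 20.95 tip bay [-0.1591 -0.0148  0.2251] F bay [-0.5 -0.1 -0.5] gap 0.061 q [0.07, 0.46, -0.68, 1.63, 0.49, 1.35, -0.85]
turn [-0.11 -0.01 -0.27]
```

View pics/c8.png

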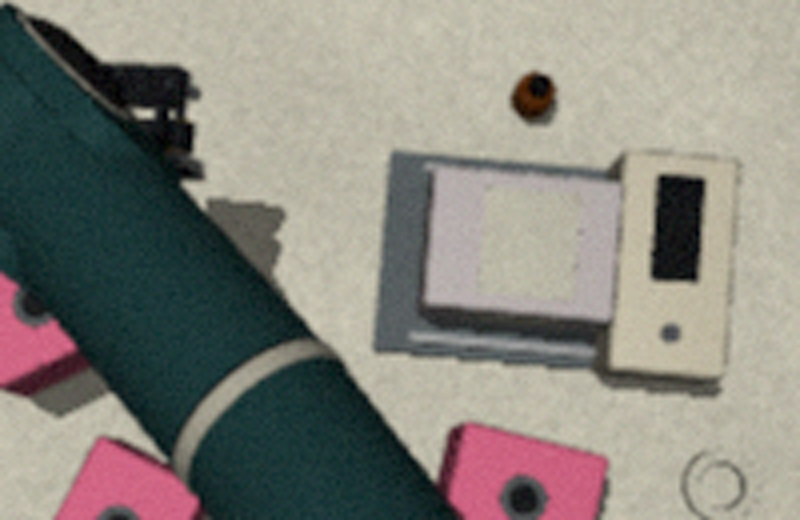

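The pack lies flat between the rails with its top face against the dock (crop column about 618), and the arm is clear. I'm handing in.

```bash
python3 -c "
from h import *
print(order.close_job())"
```

```text
the job is handed in; nothing more can be done
None
```

The job is handed in, with no verdict returned: the pack was slid square to the step, tipped over it, and pressed against the dock at about 15 N; the last top view shows it flat between the rails against the dock, with the arm clear.

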